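Hold a block in the saw board's corner for the cut

ROBOT

A 7-joint arm with a two-finger parallel gripper is mounted at the origin on a cart in front of the work surface, level with it; the furniture and walls round the work are solid. World frame = base frame: x ahead of the robot, y to its left, z up, the work surface at z = 0. Lengths are in mm, angles in degrees, forces in N, time in s.
With the tool pointing down it reaches from about 425 to 925 mm from the base axis. Payload 6.8 kg.
Tool frame: the origin (TCP) lies at the very end of the fingers, on their centre line; the grasp point (between the pads) lies 19 mm behind it; z points along the fingers, y is the direction in which the jaws open and shut (so a half turn about z gives the same grasp; the last joint's range is limited). The gripper opens to 85 mm and grips with 20 to 120 N. Pads are 22 mm wide; open, the fingers measure 114 mm over their backs; the gripper's body (76 mm by 85 mm) begins 54 mm behind the grasp point. The pads swing forward as they close: fully open they stand 13 mm farther back than shut.
Start: joints at [64.968, 27.33, 1.283, 89.118, -0.659, 63.558, -4.761], TCP at [217.972, -638.855, 231.308] pointing down, gripper open.
Joint ranges: [-169.35, 169.35], [-19.33, 120.38], [-80.79, 83.38], [13.8, 139.57], [-78.32, 258.32], [9.67, 109.79], [-169.56, 169.56]. Speed limits (degrees/s): [136.94, 136.94, 180, 180, 180, 180, 180].

INTERFACE

Orientations are given as [roll, pitch, yaw] about the fixed x, y, z axes, in that order (R = Rz(yaw) Ry(pitch) Rx(roll)).
In Python, from rig import arm gives the robot as it stands.
- The arm moves only by the shell command python3 -m pendant 'ROWS' [FORCE]. ROWS is JSON, a list of rows, each an object with "dp": the shift along the tool's x, y, z in units of 200 mm (1.0 is 200 mm), a list of three; "turn": the turn, a rotation vector about the tool's x, y, z in units of 180 degrees (1.0 is 180 degrees), a list of three; "claw": the closure, from 0 (fully open) to 1 (shut). A call has 1 to 12 rows; each row is the pose to reach, as a shift and turn from the pose commanded when the call began, along the tool's axes at that moment, turning the shorter way round; what a row does not reach only later rows make up. A row lasts 1/10 s, in which the tool goes at most 50 mm and 8.59 degrees, less where a joint would pass 70% of its speed; a pose out of reach is approached as far as the arm can. A call with a number of a shift or a turn outside -1 to 1 is refused whole. A call with a gripper value outside its range is refused whole. The fingers move at their own pace and stop on an object; FORCE is the grip in N (left out, the last holds). Time passes only in rows, so rows that repeat a pose let the fingers close. It gives the time, the measured TCP pose, the force and the opening at its end, in the units of the state.
- arm.read_state(): the state, without advancing time (a new reading comes with each control period).
- arm.snapshot(name): name is "scene" or "top" or "wrist"; returns (picture, depth): 400x640x3 uint8, red, green, blue; 400x640 float32, mm along the optical axis (not along the pixel's ray), 0 where there is no reading.
- arm.camera_params(name): a dict with "mtx" (3x3 intrinsics, pixels), "rvec" (rotation vector, rad) and "tvec" (3), from world to camera coordinates, as OpenCV has them; the wrist camera has in their place "mount" (4x4, takes a point from camera to tool coordinates, whose origin is the TCP and whose axes are the flange's). Camera axes: x right, y down, z forward; pixel columns grow to the right and rows downward; lengths in mm; the calibration is good to about 2 mm. A picture is of the moment at which its call begins: read the wrist's pose just before it. camera_params takes no time and is no camera call.
- arm.finish_job(): hands the job in, once; it reports no verdict.
The state is a dict: "clock": time; "joint_pos": joint angles; "dq": joint speeds; "tau": joint torques, N m; "position": TCP position; "tcp_rot": TCP orientation; "contact_force": force on the tool from outside, world axes, zero at the start; "wrist_torque": the same for the moment, N m; "finger_gap": finger opening in mm.
Only numpy, scipy, OpenCV 4.12 (cv2) and the standard library are available. Lean on these libraries where they do the work, as an engineer would, in place of code of your own. Each camera call takes 0.05 s, during which the arm holds its last target.

TASK

Get the walnut block ready to be sawn to length: first swing the saw board's flip stop over until it lies fully down, then lay the block flat on the board with its long side against the fence and its end against the stop's foot. Press it firmly into that corner against both and finish while holding it there, pushing on both and not letting go; leave the pencil, the sliding bevel, the marking gauge and the carved rosette where they are.

Things in the scene. Friction and masses are not known exactly. Their poses are not given: they have to be found in the camera images.
- sawboard: Wooden saw board (bench hook), 190 x 250 mm, 18 mm thick, screwed to the bench: it does not move. Origin on the bench top under the board; the bed spans x = -85 to +105 mm, y = -125 to +125 mm, its top at z = 18 mm. x points from its free front edge toward the fence (away from the robot), y along the fence toward the flip stop (left, seen from the robot), z up.
- fence: Low dark wooden strip along the rear of the saw board; origin and axes are the board's. Its front face (for the block's long side) is the plane x = +45 mm, its rear x = 73 mm; it runs from y = -110 to +116 mm and stands 10 mm above the bed (top z = 28 mm). A 3 mm saw slot crosses it at y = +15 mm. The block stands 17 mm higher, so fingers can hold it across its width above the fence.
- corner (a point): Point on the bed in the inner corner where the fence's front face meets the stop foot's face when the stop is down: at (45, 60, 18) mm in the board's frame, with the board's axes. The seated block lies on its -x, -y side (its centre is 13.5 mm from the fence's face, 27 mm from the stop's face, 13.5 mm above the bed).
- flip_stop (a joint): Hinge angle (rad) of the flip stop, a wooden arm 20 mm wide (y), 106 mm long, on a pin along the board's y behind the fence. 0 = down, level across the fence toward the board's front, top 23 mm above the bed; 1.57 = upright; 1.95 = end of travel, leaning back. Starts at 1.75 to 1.95 and stays there; pushed forward to about 1.1 it drops by its own weight (65 g, light friction).
- stop_hinge (a point): Middle of the hinge pin, at (87, 70, 38) mm in the board's frame, with the board's axes. Two steel cheeks beside the arm here are 32 mm high above the bed, and stand between y = 55 and 85 mm.
- stop_tip (a point): Middle of the arm near its free end (a thumb tab 16 mm wide, 8 mm thick), 100 mm from the hinge pin. The tab ends 6 mm beyond. When the stop is up this point is the highest part, about 0.13 m above the bench. The tab can be pushed forward from behind with closed fingers.
- stop_foot (a point): Middle of the working face of the stop's foot, the block 38 mm long and 20 mm wide fixed under the arm; it turns with the arm. With the stop down the foot stands in front of the fence, at x = 2 to 40 mm and y = 60 to 80 mm of the board, 1.5 to 23 mm above the bed; the block's end goes against its -y face (board y = 60 mm). Pushing it along y does not turn the hinge.
- block_mid (a point): Centre of the walnut block, 27 x 54 x 27 mm (x, y, z of the block), about 22 to 38 g, y is its long axis. It starts lying flat on the bench to the right of the saw board, its centre 13.5 mm above the bench, with its long axis within about 50 degrees of the y direction. It is the only plain rectangular block within reach.
- pencil: Bystander: red pencil 177 mm long lying on the bench left of the board, origin at its middle on the bench.
- sliding_bevel: Bystander: sliding bevel, wooden stock 125 mm long, on the bench left of the board.
- marking_gauge: Bystander: wooden marking gauge 200 mm long on the bench left of the board.
- rosette: Bystander: half-carved rosette piece of pale wood, 59 x 104 x 32 mm, on the bench to the right, behind the block.
Mind the look-alikes: they are no part of the job. Leave any orange or turquoise look-alike of the part that bears block_mid alone.

How it is judged:
By the outcome, as a careful person would: the job done as asked, in the order asked, and still so for the second after the job is handed in, while the arm keeps its last pose, push and grip.
It also fails if it takes over 69 s, if anything falls off the work surface, if the arm or the gripper's body presses on something with over 40 N, if the wrist force passes 120 N, or if a joint passes its speed limit or range.

## Working session

There is one attempt and no reset: what is moved stays moved. The work goes in short steps, Python scripts to look and compute and a shell command to move; the robot and the scene stay as the last step left them, time stands still between calls to the robot, and variables do not carry over. Pictures are saved under pics/ and viewed, and the job is handed in when it is done.

```bash
ls; mkdir -p pics; python3 - <<'E'
from rig import arm
import cv2
print(arm.read_state())
for n in ("scene","top","wrist"):
    p,d=arm.snapshot(n); cv2.imwrite(f"pics/{n}0.png",p[:,:,::-1]); 
    import numpy as np
    np.save(f"pics/{n}0d.npy",d); print(n,arm.camera_params(n))
E
```

```text
pics
{'clock': 0.0, 'joint_pos': array([64.9678876 , 27.37537556,  1.28112785, 89.17835123, -0.65942259,
       63.55730654, -4.76181665]), 'dq': array([-0.06492235, -0.00855527,  0.03846376, -0.00944853, -0.17165858,
        0.02472141,  0.13550557]), 'tau': array([-4.57132901e-04, -5.96451974e+01,  1.60766412e+00, -2.81197840e+01,
        1.24962896e-02,  9.34459706e-03, -4.86027986e-06]), 'position': array([ 217.74438609, -638.29244239,  230.33072129]), 'tcp_rot': array([-1.79896615e+02,  7.75725771e-03,  1.88378844e+01]), 'contact_force': array([-0.8384184 ,  0.39578399,  0.10510294]), 'wrist_torque': array([ 0.05134054,  0.00468591, -0.01490413]), 'finger_gap': 85.24774877481146}
scene {'mtx': array([[370.41316498,   0.        , 325.48045063],
       [  0.        , 370.41316498, 195.52301589],
       [  0.        ,   0.        ,   1.        ]]), 'rvec': array([ 2.08781726, -0.97921679,  0.47508551]), 'tvec': array([-309.28237362,  336.90384741,  763.1216849 ])}
top {'mtx': array([[508.0635963 ,   0.        , 310.21406418],
       [  0.        , 508.0635963 , 198.72996124],
       [  0.        ,   0.        ,   1.        ]]), 'rvec': array([ 2.12317476, -2.17297945,  0.12494158]), 'tvec': array([  67.27473831,  518.34173667, 1455.96913235])}
wrist {'mtx': array([[318.87731499,   0.        , 314.94336998],
       [  0.        , 318.87731499, 198.26130391],
       [  0.        ,   0.        ,   1.        ]]), 'mount': array([[ 7.17327771e-05, -9.45975599e-01, -3.24237816e-01,
         8.36918610e+01],
       [ 9.99998621e-01, -4.70019159e-04,  1.59253273e-03,
        -5.51346102e-01],
       [-1.65889509e-03, -3.24237483e-01,  9.45974261e-01,
        -1.43450431e+02],
       [ 0.00000000e+00,  0.00000000e+00,  0.00000000e+00,
         1.00000000e+00]])}
```

View pics/scene0.png

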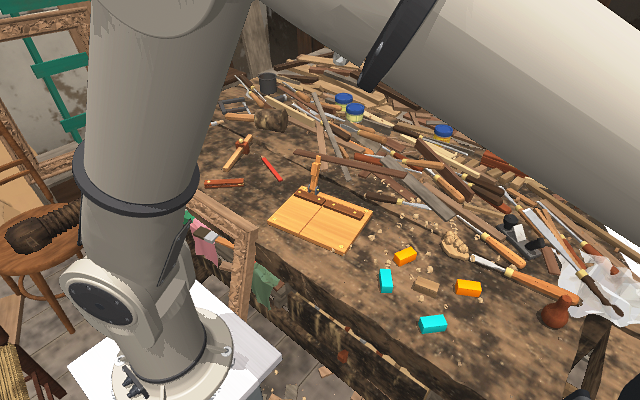

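View pics/top0.png

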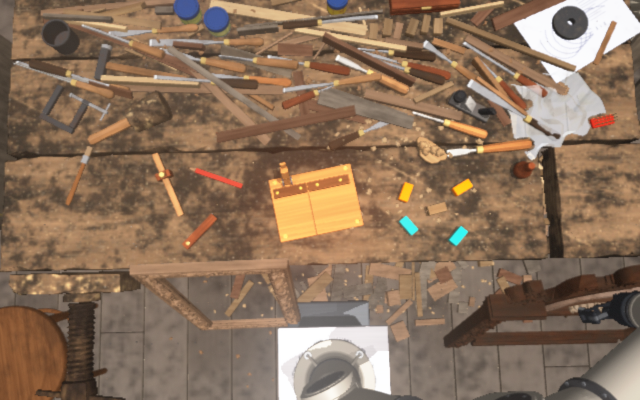

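View pics/wrist0.png

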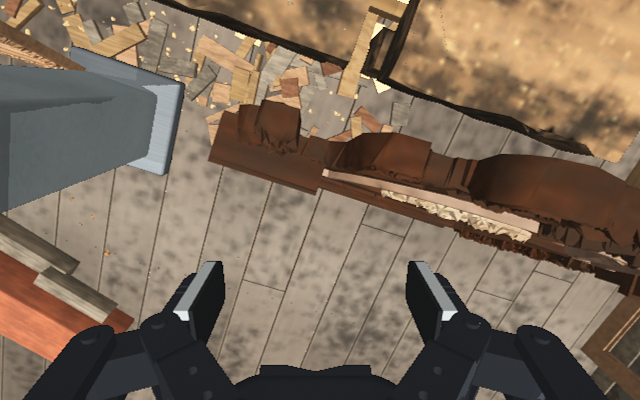

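The top view shows the board around (316,203), the flip stop up near (284,175), and the walnut block near (436,209) between orange and turquoise look-alikes. I'll crop in for measurement.

```bash
cat > h.py <<'E'
import numpy as np, cv2
from scipy.spatial.transform import Rotation as R
from rig import arm
def cam(n,st=None):
    c=arm.camera_params(n); K=c['mtx']
    if 'rvec' in c:
        A=cv2.Rodrigues(c['rvec'])[0]; return K,A.T,-A.T@c['tvec']   # cam->world rot, centre
    M=c['mount']; st=st or arm.read_state(); T=R.from_euler('xyz',st['tcp_rot'],degrees=True).as_matrix()
    return K,T@M[:3,:3],T@M[:3,3]+st['position']
def ray(C,px,z):
    K,A,o=C; px=np.atleast_2d(px).astype(float)
    d=np.c_[px,np.ones(len(px))]@np.linalg.inv(K).T@A.T
    return o+d*((z-o[2])/d[:,2])[:,None]
def proj(C,P):
    K,A,o=C; q=(np.atleast_2d(P)-o)@A@K.T; return q[:,:2]/q[:,2:]
E
python3 - <<'E'
import cv2
p=cv2.imread('pics/top0.png')
cv2.imwrite('pics/topA.png',cv2.resize(p[150:260,250:380],None,fx=6,fy=5.4,interpolation=cv2.INTER_CUBIC)[:600])
cv2.imwrite('pics/topB.png',cv2.resize(p[160:260,390:490],None,fx=6,fy=6,interpolation=cv2.INTER_CUBIC))
E
```

```text
(no output)
```

View pics/topA.png

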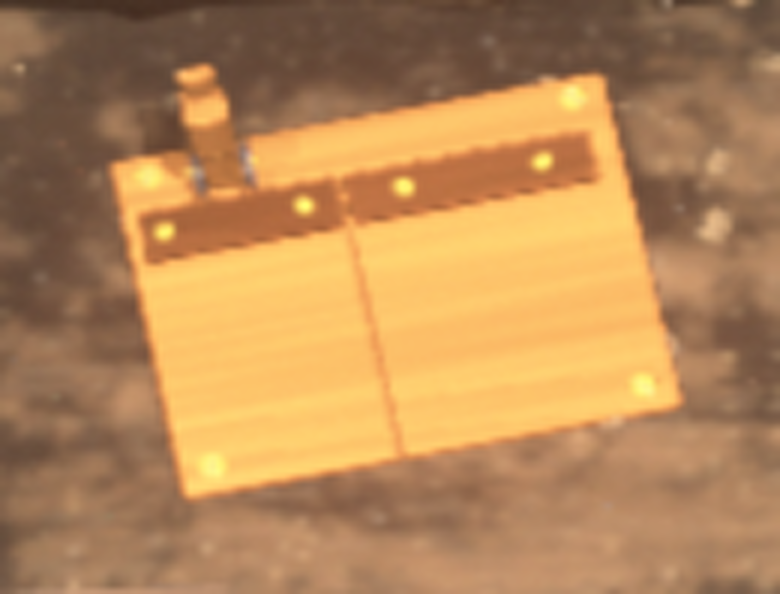

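View pics/topB.png

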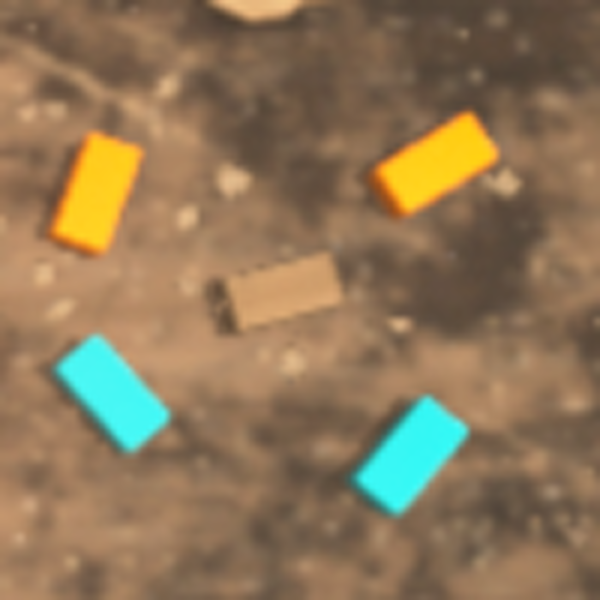

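Board's top corners in crop: (112,163),(604,75),(680,405),(186,497); block's top face: (222,278),(328,253),(342,296),(240,328). Converting to world.

```bash
python3 - <<'E'
from h import *
C=cam('top'); np.set_printoptions(suppress=True,precision=1)
q=(np.array([[112,163],[604,75],[680,405],[186,497]])+.5)/[6,5.4]-.5+[250,150]
P=ray(C,q,18)[:,:2]; print(P)
# board coords
B=np.array([[105,125],[105,-125],[-85,-125],[-85,125.]])
M=cv2.estimateAffinePartial2D(B,P)[0]; yaw=np.degrees(np.arctan2(M[1,0],M[0,0])); print(M,yaw,np.hypot(M[0,0],M[1,0]))
a=np.radians(yaw);Rb=np.array([[np.cos(a),-np.sin(a)],[np.sin(a),np.cos(a)]])
t=P.mean(0)-Rb@B.mean(0); print('board',t,'res',(B@Rb.T+t-P))
q=(np.array([[222,278],[328,253],[342,296],[240,328]])+.5)/6-.5+[390,160]
b=ray(C,q,27)[:,:2]; print('block',b,b.mean(0)); e=b[0]+b[3]-b[1]-b[2]; print('long axis dir',np.degrees(np.arctan2(e[1],e[0])),np.linalg.norm(e)/2)
# stop tip
q=(np.array([[195,75]])+.5)/[6,5.4]-.5+[250,150]
print('tip@130',ray(C,q,130), 'pred', Rb@[87-20,70]+t)
print('corner',Rb@[45,60]+t)
for z in ('sawboard',): 
  d=np.load('pics/top0d.npy'); print(d[203,316],d[209,436])
E
```

```text
[[581.9 179.3]
 [625.2 -66.5]
 [441.4 -97.8]
 [397.  145.2]]Traceback (most recent call last):
  File "<stdin>", line 7, in <module>
cv2.error: OpenCV(4.12.0) /io/opencv/modules/calib3d/src/ptsetreg.cpp:1108: error: (-215:Assertion failed) count >= 0 && to.checkVector(2) == count in function 'estimateAffinePartial2D'
```

```bash
python3 - <<'E'
from h import *
C=cam('top'); np.set_printoptions(suppress=True,precision=1)
q=(np.array([[112,163],[604,75],[680,405],[186,497]])+.5)/[6,5.4]-.5+[250,150]
P=ray(C,q,18)[:,:2]; 
B=np.array([[105,125],[105,-125],[-85,-125],[-85,125.]])
M=cv2.estimateAffinePartial2D(B.reshape(-1,1,2),np.ascontiguousarray(P).reshape(-1,1,2))[0]; yaw=np.degrees(np.arctan2(M[1,0],M[0,0])); print(M,yaw,np.hypot(M[0,0],M[1,0]))
a=np.radians(yaw);Rb=np.array([[np.cos(a),-np.sin(a)],[np.sin(a),np.cos(a)]])
t=P.mean(0)-Rb@B.mean(0); print('board',t,'res',(B@Rb.T+t-P))
q=(np.array([[222,278],[328,253],[342,296],[240,328]])+.5)/6-.5+[390,160]
b=ray(C,q,27)[:,:2]; print('block',b,b.mean(0)); e=b[0]+b[3]-b[1]-b[2]; print('long axis dir',np.degrees(np.arctan2(e[1],e[0])),np.linalg.norm(e)/2)
q=(np.array([[195,75]])+.5)/[6,5.4]-.5+[250,150]
print('tip@130',ray(C,q,130), 'pred', Rb@[87+20,70]+t)
print('corner',Rb@[45,60]+t)
d=np.load('pics/top0d.npy'); print(d[203,316],d[209,436])
E
```

```text
[[  1.   -0.2 501.1]
 [  0.2   1.   38. ]] 10.027887949783599 0.9932052729539739
board [501.5  38.3] res [[ 1.3  0.4]
 [ 1.5  0. ]
 [-1.9 -1.8]
 [-1.   1.4]]
block [[ 491.2 -285.3]
 [ 502.3 -337.5]
 [ 481.  -343.1]
 [ 466.5 -292.7]] [ 485.2 -314.7]
long axis dir 103.97161169093259 52.90164434703266
tip@130 [[607.6 129.8 130. ]] pred [594.7 125.9]
corner [535.4 105.2]
1502.1858 1487.3276
```

```bash
cat >> h.py <<'E'
BT=np.array([501.5,38.3]); BY=10.03
def b2w(x,y,z,t=BT,yaw=BY):
    a=np.radians(yaw); return np.array([t[0]+x*np.cos(a)-y*np.sin(a),t[1]+x*np.sin(a)+y*np.cos(a),z])
def w2b(p,t=BT,yaw=BY):
    a=np.radians(-yaw); d=np.array(p)[:2]-t; return np.array([d[0]*np.cos(a)-d[1]*np.sin(a),d[0]*np.sin(a)+d[1]*np.cos(a),p[2]])
def plan(p,yaw,pose=None,show=True):
    st=arm.read_state(); pos,rot=(st['position'],st['tcp_rot']) if pose is None else pose
    T=R.from_euler('xyz',rot,degrees=True); G=R.from_euler('xyz',[180,0,yaw],degrees=True)
    dp=T.inv().apply(np.array(p)-pos)/200; tu=(T.inv()*G).as_rotvec()/np.pi
    print('dp',dp.round(4),'turn',tu.round(4),'dist',np.linalg.norm(dp)*200)
E
python3 - <<'E'
from h import *
s=arm.read_state(); print(w2b(s['position']))
tgt=b2w(165,70,235); print(tgt)
plan(tgt,100)
plan(s['position']+.2*(tgt-s['position']),45)
E
```

```text
[-397.20271038 -616.97197203  230.56291337]
[651.78678899 135.96719539 235.        ]
dp [ 3.3039 -2.9639 -0.0184] turn [-4.000e-04 -3.000e-04 -4.509e-01] dist 887.7060693992553
dp [ 0.6608 -0.5928 -0.0037] turn [-4.000e-04 -1.000e-04 -1.453e-01] dist 177.54121387985103
```

```bash
python3 -m pendant '[{"dp":[0.2,-0.18,0],"turn":[0,0,-0.04],"claw":0.5},{"dp":[0.4,-0.36,0],"turn":[0,0,-0.08],"claw":1},{"dp":[0.6,-0.54,0],"turn":[0,0,-0.12],"claw":1},{"dp":[0.8,-0.72,0],"turn":[0,0,-0.16],"claw":1},{"dp":[1,-0.9,0],"turn":[0,0,-0.2],"claw":1},{"dp":[1,-0.9,0],"turn":[0,0,-0.25],"claw":1},{"dp":[1,-0.9,0],"turn":[0,0,-0.25],"claw":1}]' 20; python3 -c "
from h import *
plan(b2w(165,70,235),100)"
```

```text
clock: 0.85
position: [351.4, -400.4, 231.4]
tcp_rot: [180.0, -0.1, 64.4]
contact_force: [-0.7, 0.1, 0.1]
finger_gap: -0.1
dp [ 3.0678  0.1949 -0.0141] turn [ 0.0002 -0.0004 -0.1979] dist 614.803399130404
```

```bash
python3 -m pendant '[{"dp":[0.2,0.013,0],"turn":[0,0,-0.02],"claw":1},{"dp":[0.4,0.026,0],"turn":[0,0,-0.04],"claw":1},{"dp":[0.6,0.04,0],"turn":[0,0,-0.06],"claw":1},{"dp":[0.8,0.05,0],"turn":[0,0,-0.08],"claw":1},{"dp":[1,0.063,0],"turn":[0,0,-0.1],"claw":1},{"dp":[1,0.063,0],"turn":[0,0,-0.1],"claw":1}]'; python3 - <<'E'
from h import *
plan(b2w(165,70,235),100)
s=arm.read_state();p,d=arm.snapshot('wrist');cv2.imwrite('pics/w1.png',p[:,:,::-1]);np.savez('pics/w1.npz',pos=s['position'],rot=s['tcp_rot'],d=d)
E
```

```text
clock: 1.45
position: [451.3, -225.6, 231.6]
tcp_rot: [179.9, -0.1, 82.2]
contact_force: [-0.1, -0.8, -0.1]
finger_gap: 0.2
dp [ 1.9272  0.7481 -0.0122] turn [ 0.0006 -0.0006 -0.0988] dist 413.4726117771028
```

View pics/w1.png

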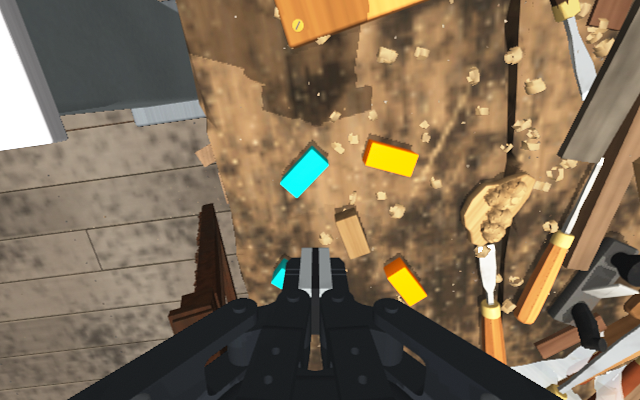

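Wrist view: the block is at about (352,232), between turquoise (304,172) and orange (391,159). The board's corner is at (285,45). Zooming for the block.

```bash
python3 - <<'E'
import cv2
p=cv2.imread('pics/w1.png')
cv2.imwrite('pics/w1b.png',cv2.resize(p[195:270,315:390],None,fx=8,fy=8,interpolation=cv2.INTER_CUBIC))
E
```

```text
(no output)
```

View pics/w1b.png

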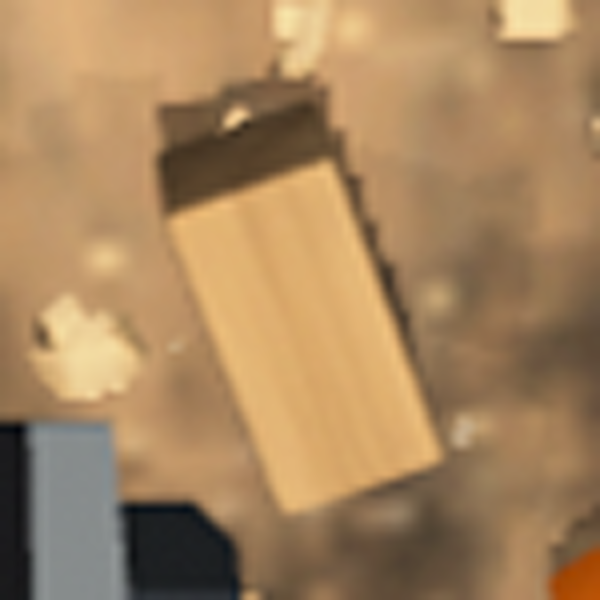

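```bash
python3 - <<'E'
from h import *
s=np.load('pics/w1.npz'); st=dict(position=s['pos'],tcp_rot=s['rot'])
C=cam('wrist',st)
q=(np.array([[168,213],[333,158],[443,460],[288,515]])+.5)/8-.5+[315,195]
b=ray(C,q,27)[:,:2]; e=b[0]+b[1]-b[2]-b[3]; w=b[1]+b[2]-b[0]-b[3]
print(b.round(1),b.mean(0),np.degrees(np.arctan2(e[1],e[0])),np.degrees(np.arctan2(w[1],w[0])),np.linalg.norm(e)/2,np.linalg.norm(w)/2)
E
python3 -m pendant '[{"dp":[0.2,0.08,0],"turn":[0,0,-0.02],"claw":1},{"dp":[0.4,0.16,0],"turn":[0,0,-0.04],"claw":1},{"dp":[0.6,0.24,0],"turn":[0,0,-0.06],"claw":1},{"dp":[0.8,0.32,0],"turn":[0,0,-0.08],"claw":1},{"dp":[1,0.4,0],"turn":[0,0,-0.1],"claw":1},{"dp":[1,0.4,0],"turn":[0,0,-0.1],"claw":1}]'; python3 - <<'E'
from h import *
plan(b2w(165,70,235),100)
s=arm.read_state();p,d=arm.snapshot('wrist');cv2.imwrite('pics/w2.png',p[:,:,::-1]);np.savez('pics/w2.npz',pos=s['position'],rot=s['tcp_rot'],d=d)
E
```

```text
[[ 467.2 -292.4]
 [ 492.3 -287. ]
 [ 504.3 -338.9]
 [ 479.8 -345.1]] [ 485.89415465 -315.86816831] 103.22218314911346 13.212167728139914 53.72645384390857 25.415983940666106
clock: 2.1
position: [558.4, -39.0, 231.4]
tcp_rot: [179.9, -0.2, 100.1]
contact_force: [-1.2, -0.1, 0.4]
finger_gap: 0.2
dp [ 0.7792  0.6135 -0.0145] turn [ 0.0007 -0.0009  0.0007] dist 198.36321529855417
```

View pics/w2.png

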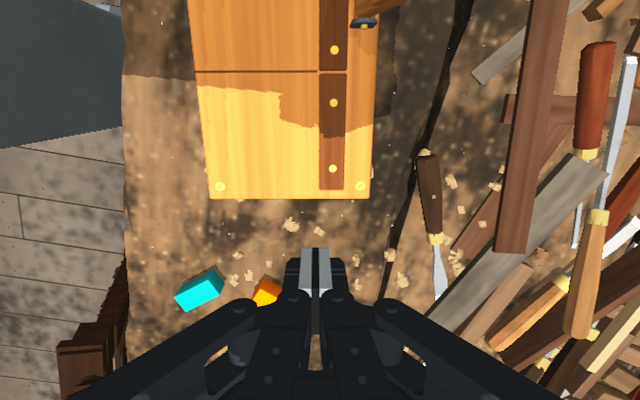

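Board right edge runs (211,198)–(370,198), fence from col 319 to 344 ending at row 189, the saw slot at row 71. Cross-checking the board pose.

```bash
python3 - <<'E'
from h import *
import cv2
s=np.load('pics/w2.npz'); st=dict(position=s['pos'],tcp_rot=s['rot'])
C=cam('wrist',st)
np.set_printoptions(suppress=True,precision=1)
for q,z,n in [((211,198),18,'-85,-125'),((370,198),18,'105,-125'),((196,71),18,'-85,15'),((319.5,189),28,'45,-110'),((344,189),28,'73,-110'),((319.5,71),28,'45,15')]:
    print(n,w2b(ray(C,q,z)[0]))
p=cv2.imread('pics/w2.png'); cv2.imwrite('pics/w2b.png',cv2.resize(p[60:210,185:385],None,fx=4,fy=4,interpolation=cv2.INTER_CUBIC))
E
python3 -m pendant '[{"dp":[0.2,0.155,0],"turn":[0,0,0],"claw":1},{"dp":[0.4,0.31,0],"turn":[0,0,0],"claw":1},{"dp":[0.6,0.46,0],"turn":[0,0,0],"claw":1},{"dp":[0.78,0.614,0],"turn":[0,0,0],"claw":1},{"dp":[0.78,0.614,0],"turn":[0,0,0],"claw":1},{"dp":[0.78,0.614,0],"turn":[0,0,0],"claw":1}]'
```

```text
-85,-125 [ -79.6 -124.    18. ]
105,-125 [ 108.4 -123.9   18. ]
-85,15 [-80.7  15.6  18. ]
45,-110 [  48.4 -109.7   28. ]
73,-110 [  76.3 -109.6   28. ]
45,15 [47.6 15.3 28. ]
clock: 2.75
position: [651.0, 129.4, 230.3]
tcp_rot: [-179.9, 0.1, 99.7]
contact_force: [0.6, -0.5, 0.2]
finger_gap: 0.4
```

View pics/w2b.png

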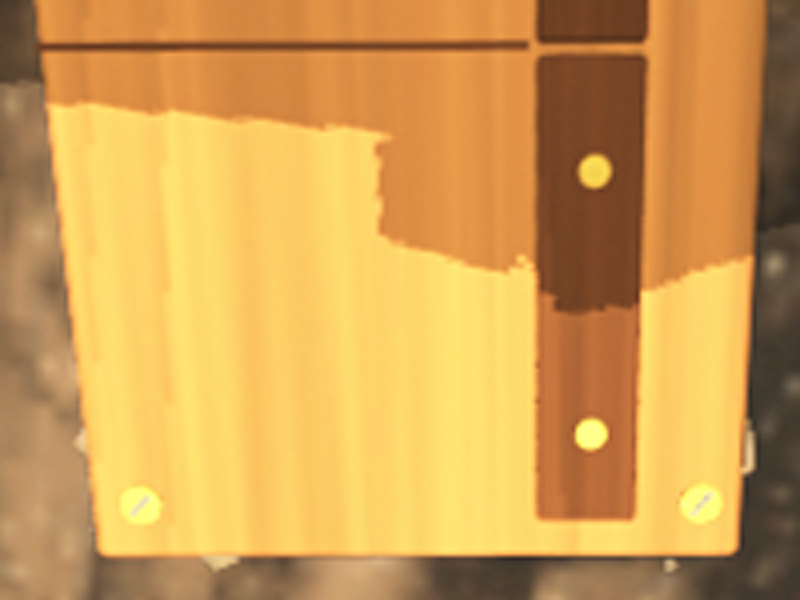

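```bash
python3 - <<'E'
from h import *
s=arm.read_state();p,d=arm.snapshot('wrist');cv2.imwrite('pics/w3.png',p[:,:,::-1]);np.savez('pics/w3.npz',pos=s['position'],rot=s['tcp_rot'],d=d)
print(w2b(s['position']),s['tcp_rot']); plan(b2w(165,70,110),100)
p,d=arm.snapshot('scene');cv2.imwrite('pics/s3.png',cv2.resize(p[120:270,230:400,::-1],None,fx=4,fy=4))
E
```

```text
[163.03315743  63.65737785 230.26023535] [-1.79910001e+02  7.82211833e-02  9.96892046e+01]
dp [0.0405 0.0126 0.6019] turn [-0.0005  0.0007 -0.0023] dist 120.6780247908346
```

View pics/w3.png

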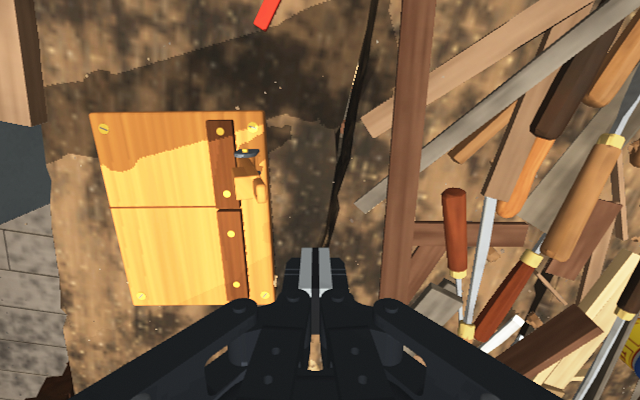

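View pics/s3.png

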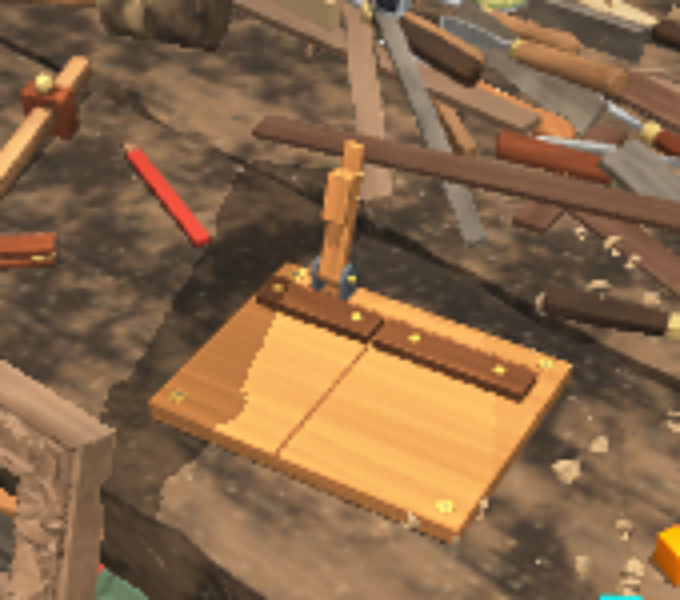

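Wrist view: the whole board is visible, corners (91,113),(264,111),(273,303),(133,305), stop tab tip at about (260,190).

```bash
python3 - <<'E'
from h import *
np.set_printoptions(suppress=True,precision=1)
s=np.load('pics/w3.npz'); st=dict(position=s['pos'],tcp_rot=s['rot'])
C=cam('wrist',st)
for q,z,n in [((91,113),18,'-85,125'),((264,111),18,'105,125'),((133,305),18,'-85,-125'),((273,303),18,'105,-125'),((219,207.5),28,'45,15'),((242.5,207.5),28,'73,15'),((260,190),134,'tip')]:
    print(n,w2b(ray(C,q,z)[0]))
p=cv2.imread('pics/w3.png'); cv2.imwrite('pics/w3b.png',cv2.resize(p[100:220,190:290],None,fx=5,fy=5,interpolation=cv2.INTER_CUBIC))
E
```

```text
-85,125 [-78.9 123.8  18. ]
105,125 [108.3 124.8  18. ]
-85,-125 [ -81.3 -124.7   18. ]
105,-125 [ 105.9 -122.4   18. ]
45,15 [51.4 17.7 28. ]
73,15 [78.6 17.5 28. ]
tip [119.7  72.2 134. ]
```

View pics/w3b.png

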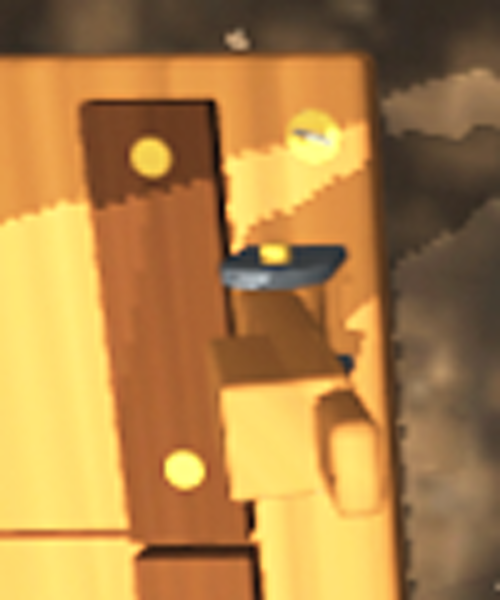

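```bash
sed -i 's/^BT=.*/BT=np.array([504.8,39.9]); BY=10.03/' h.py; python3 -m pendant '[{"dp":[0.02,0.02,0.2],"turn":[0,0,0],"claw":1},{"dp":[0.04,0.03,0.4],"turn":[0,0,0],"claw":1},{"dp":[0.04,0.03,0.61],"turn":[0,0,0],"claw":1},{"dp":[0.04,0.03,0.61],"turn":[0,0,0],"claw":1},{"dp":[0.04,0.03,0.61],"turn":[0,0,0],"claw":1}]'; python3 - <<'E'
from h import *
s=arm.read_state();print(w2b(s['position']),s['tcp_rot']);plan(b2w(30,71,110),100)
p,d=arm.snapshot('wrist');cv2.imwrite('pics/w4.png',p[:,:,::-1])
E
```

```text
clock: 3.35
position: [655.2, 137.8, 109.8]
tcp_rot: [-179.9, 0.1, 99.7]
contact_force: [-1.0, -0.1, 1.0]
finger_gap: 0.3
[165.17030366  70.2374383  109.76457877] [-1.79941450e+02  6.52252018e-02  9.96685239e+01]
dp [-5.000e-04 -6.759e-01 -5.000e-04] turn [-0.0003  0.0004 -0.0018] dist 135.17265964032467
```

View pics/w4.png

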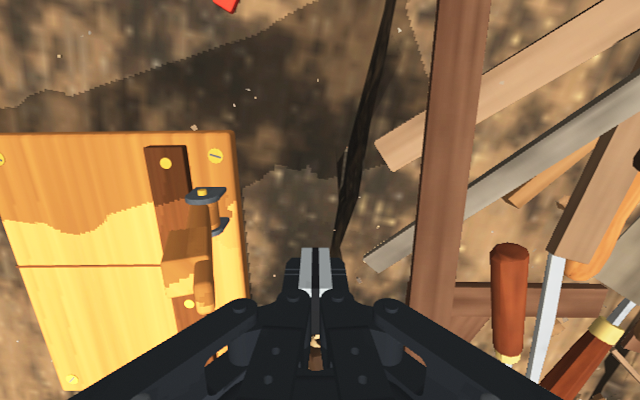

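```bash
python3 -m pendant '[{"dp":[0,-0.08,0],"turn":[0,0,0],"claw":1},{"dp":[0,-0.15,0],"turn":[0,0,0],"claw":1},{"dp":[0,-0.22,0],"turn":[0,0,0],"claw":1},{"dp":[0,-0.29,0],"turn":[0,0,0],"claw":1},{"dp":[0,-0.36,0],"turn":[0,0,0],"claw":1},{"dp":[0,-0.43,0],"turn":[0,0,0],"claw":1},{"dp":[0,-0.5,0],"turn":[0,0,0],"claw":1},{"dp":[0,-0.57,0],"turn":[0,0,0],"claw":1},{"dp":[0,-0.64,0],"turn":[0,0,0],"claw":1},{"dp":[0,-0.7,0],"turn":[0,0,0],"claw":1},{"dp":[0,-0.7,0],"turn":[0,0,0],"claw":1},{"dp":[0,-0.7,0],"turn":[0,0,0],"claw":1}]'; python3 - <<'E'
from h import *
s=arm.read_state();print(w2b(s['position']),s['tcp_rot'])
p,d=arm.snapshot('wrist');cv2.imwrite('pics/w5.png',p[:,:,::-1])
p,d=arm.snapshot('scene');cv2.imwrite('pics/s5.png',cv2.resize(p[120:270,230:400,::-1],None,fx=4,fy=4))
E
```

```text
clock: 4.6
position: [518.4, 116.4, 110.6]
tcp_rot: [179.8, 0.0, 99.8]
contact_force: [0.6, 0.6, 0.1]
finger_gap: -0.2
[ 26.65784977  72.92226767 110.6058988 ] [1.79845438e+02 1.40634908e-02 9.98111982e+01]
```

View pics/w5.png

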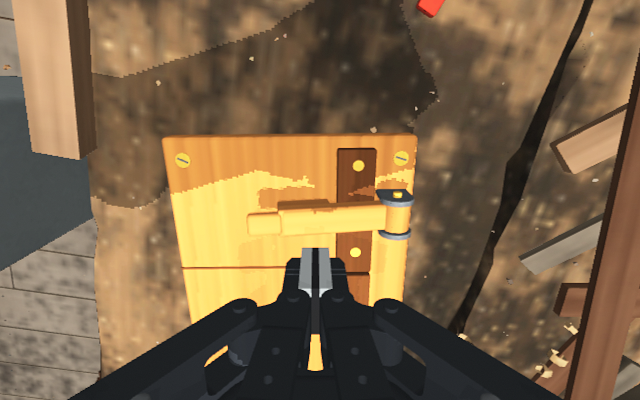

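View pics/s5.png

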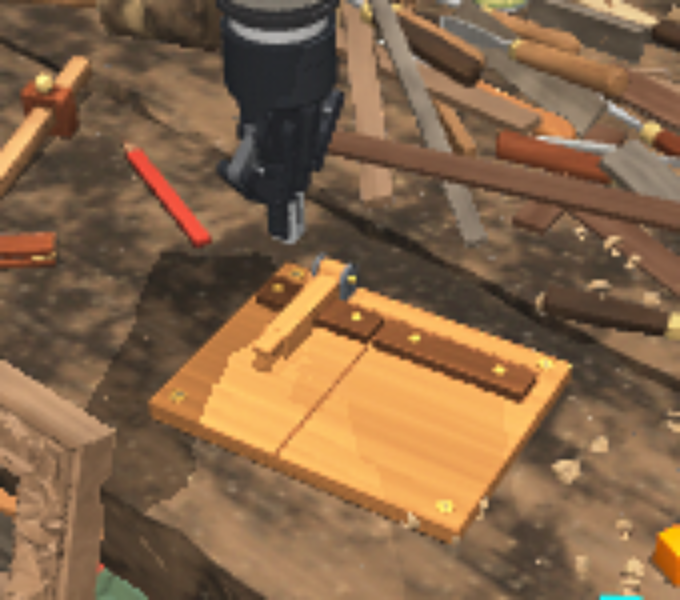

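The flip stop now lies level across the fence (wrist: arm from (395,215) to tab (262,222)). Next: the block.

```bash
python3 -m pendant '[{"dp":[0,0,-0.2],"turn":[0,0,0],"claw":1},{"dp":[-0.1,0,-0.4],"turn":[0,0,0],"claw":0.4},{"dp":[-0.3,0,-0.45],"turn":[0,0,0],"claw":0.4},{"dp":[-0.5,0,-0.45],"turn":[0,0,0],"claw":0.4},{"dp":[-0.75,0,-0.45],"turn":[0,0,0],"claw":0.4},{"dp":[-1,0,-0.45],"turn":[0,0,0],"claw":0.4},{"dp":[-1,0,-0.45],"turn":[0,0,0],"claw":0.4}]'; python3 -c "
from h import *
plan([485.9,-315.9,130],103.2)"
```

```text
clock: 5.4
position: [552.2, -90.0, 198.9]
tcp_rot: [-180.0, 0.2, 99.2]
contact_force: [-0.2, 0.1, -0.4]
finger_gap: 51.2
dp [-1.0613 -0.5069  0.3485] turn [-0.0002  0.0011 -0.0225] dist 245.33681307308711
```

```bash
python3 -m pendant '[{"dp":[-0.2,-0.1,0.05],"turn":[0,0,0],"claw":0.4},{"dp":[-0.4,-0.2,0.1],"turn":[0,0,0],"claw":0.4},{"dp":[-0.6,-0.3,0.2],"turn":[0,0,0],"claw":0.4},{"dp":[-0.8,-0.4,0.25],"turn":[0,0,-0.02],"claw":0.4},{"dp":[-0.99,-0.5,0.25],"turn":[0,0,-0.022],"claw":0.4},{"dp":[-0.99,-0.5,0.25],"turn":[0,0,-0.022],"claw":0.4},{"dp":[-0.99,-0.5,0.25],"turn":[0,0,-0.022],"claw":0.4}]'; python3 - <<'E'
from h import *
plan([485.9,-315.9,130],103.2)
s=arm.read_state();p,d=arm.snapshot('wrist');cv2.imwrite('pics/w6.png',p[:,:,::-1]);np.savez('pics/w6.npz',pos=s['position'],rot=s['tcp_rot'],d=d)
E
```

```text
clock: 6.1
position: [486.6, -294.0, 149.1]
tcp_rot: [180.0, -0.0, 103.6]
contact_force: [0.6, 0.9, -0.3]
finger_gap: 51.4
dp [-0.1054 -0.0293  0.0955] turn [ 0.0001 -0.0001  0.0023] dist 29.03794116857496
```

View pics/w6.png

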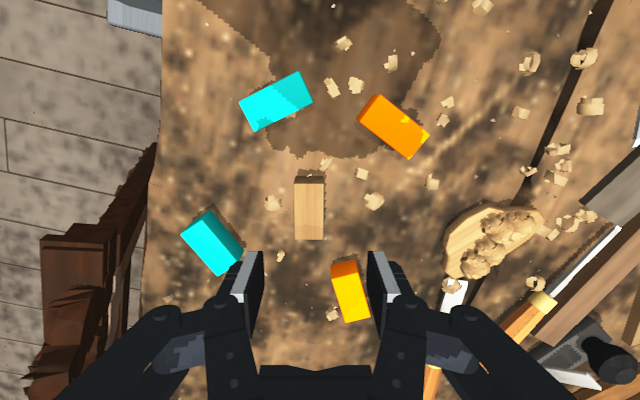

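Block's top face spans (294,184)–(325,184)–(323,240)–(295,240), aligned with the jaws.

```bash
python3 - <<'E'
from h import *
s=np.load('pics/w6.npz'); st=dict(position=s['pos'],tcp_rot=s['rot'])
C=cam('wrist',st)
p=cv2.imread('pics/w6.png'); cv2.imwrite('pics/w6b.png',cv2.resize(p[165:255,270:350],None,fx=6,fy=6,interpolation=cv2.INTER_CUBIC))
b=ray(C,[[294,184],[325,184],[323,240],[295,240]],27)[:,:2]; e=b[0]+b[1]-b[2]-b[3]; w=b[1]+b[2]-b[0]-b[3]
print(b.round(1),b.mean(0),np.degrees(np.arctan2(e[1],e[0])),np.degrees(np.arctan2(w[1],w[0])),np.linalg.norm(e)/2,np.linalg.norm(w)/2)
E
```

```text
[[ 467.7 -292.7]
 [ 493.9 -286.4]
 [ 505.3 -339. ]
 [ 480.2 -345.1]] [ 486.76206571 -315.77577755] 102.81234284018831 13.607441260720247 53.81792717522416 26.361935979455676
```

View pics/w6b.png

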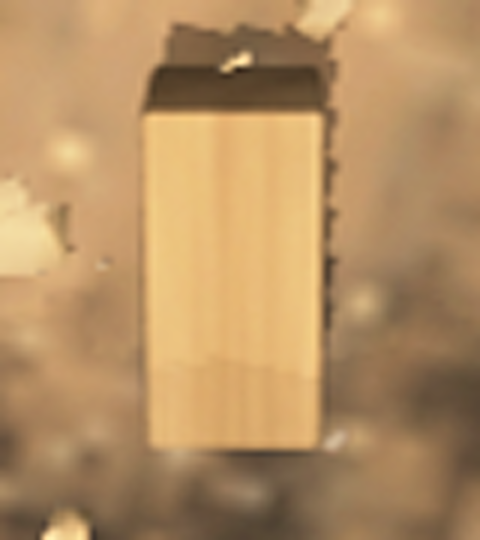

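```bash
python3 -m pendant '[{"dp":[-0.1,-0.026,0.2],"turn":[0,0,0],"claw":0.4},{"dp":[-0.105,-0.026,0.4],"turn":[0,0,0],"claw":0.4},{"dp":[-0.105,-0.026,0.45],"turn":[0,0,0],"claw":0.4},{"dp":[-0.105,-0.026,0.45],"turn":[0,0,0],"claw":0.4}]'; python3 -c "
from h import *
print(arm.read_state()['position']);plan([486.5,-315.8,12],103.3)"
```

```text
clock: 6.55
position: [486.6, -312.1, 58.3]
tcp_rot: [-179.9, -0.2, 104.0]
contact_force: [0.4, 0.9, -0.3]
finger_gap: 51.2
[ 486.61713902 -312.10007538   58.25336523]
dp [-0.0185 -0.0047  0.2312] turn [-0.0005 -0.001   0.0036] dist 46.40126031758521
```

```bash
python3 -m pendant '[{"dp":[-0.015,-0.004,0.08],"turn":[0,0,0.003],"claw":0.4},{"dp":[-0.015,-0.004,0.16],"turn":[0,0,0.003],"claw":0.4},{"dp":[-0.015,-0.004,0.23],"turn":[0,0,0.003],"claw":0.4},{"dp":[-0.015,-0.004,0.23],"turn":[0,0,0.003],"claw":0.4},{"dp":[-0.015,-0.004,0.23],"turn":[0,0,0.003],"claw":0.4}]'; python3 - <<'E'
from h import *
print(arm.read_state()['position']);plan([486.5,-315.8,12],103.3)
p,d=arm.snapshot('wrist');cv2.imwrite('pics/w7.png',p[:,:,::-1])
E
```

```text
clock: 7.05
position: [486.4, -317.4, 13.0]
tcp_rot: [-180.0, -0.0, 103.3]
contact_force: [-0.2, 0.7, -0.5]
finger_gap: 51.3
[ 486.43090144 -317.41049179   13.00501767]
dp [0.0078 0.0022 0.005 ] turn [-0.0001 -0.0002 -0.0002] dist 1.899610203764069
```

View pics/w7.png

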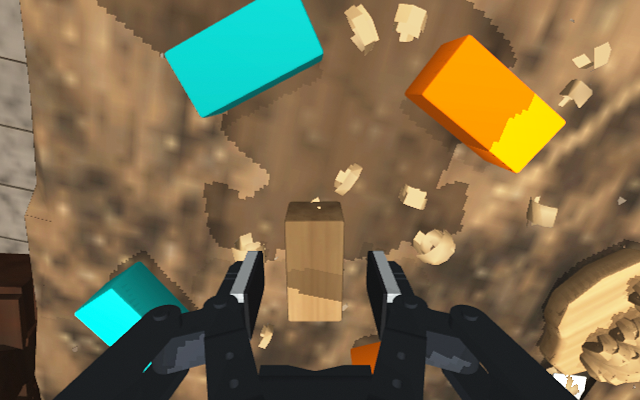

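The block (287–343, rows 220–320) is centred between the pads. Closing at 60 N.

```bash
python3 -m pendant '[{"dp":[0.007,0,0],"turn":[0,0,0],"claw":0.7},{"dp":[0.007,0,0],"turn":[0,0,0],"claw":1},{"dp":[0.007,0,0],"turn":[0,0,0],"claw":1},{"dp":[0.007,0,0],"turn":[0,0,0],"claw":1},{"dp":[0.007,0,0],"turn":[0,0,0],"claw":1},{"dp":[0.007,0,0],"turn":[0,0,0],"claw":1}]' 60; python3 -m pendant '[{"dp":[0,0,-0.1],"turn":[0,0,0],"claw":1},{"dp":[0,0,-0.3],"turn":[0,0,0],"claw":1},{"dp":[0,0,-0.3],"turn":[0,0,0],"claw":1}]'; python3 - <<'E'
from h import *
s=arm.read_state(); print(s['position'])
p,d=arm.snapshot('wrist');cv2.imwrite('pics/w8.png',p[:,:,::-1]); np.savez('pics/w8.npz',pos=s['position'],rot=s['tcp_rot'],d=d)
plan(b2w(31.5,33-45,90),100.0)
E
```

```text
clock: 7.7
position: [486.9, -316.4, 14.2]
tcp_rot: [179.9, 0.1, 103.3]
contact_force: [-0.1, 1.9, 6.4]
finger_gap: 25.1
clock: 8.0
position: [489.2, -317.8, 77.8]
tcp_rot: [179.7, 0.3, 103.2]
contact_force: [1.3, -1.2, 0.6]
finger_gap: 24.8
[ 489.23574309 -317.75735214   77.81556213]
dp [ 1.6501  0.6451 -0.0746] turn [0.0012 0.0012 0.018 ] dist 354.65933813864325
```

View pics/w8.png

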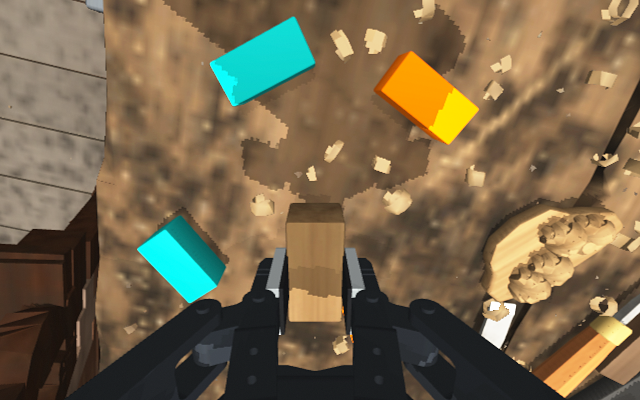

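Block held between the pads, straight. Carrying it to above the bed.

```bash
python3 -m pendant '[{"dp":[0.2,0.06,-0.15],"turn":[0,0,0],"claw":1},{"dp":[0.4,0.14,-0.15],"turn":[0,0,0.01],"claw":1},{"dp":[0.6,0.22,-0.15],"turn":[0,0,0.018],"claw":1},{"dp":[0.8,0.3,-0.15],"turn":[0,0,0.018],"claw":1},{"dp":[1,0.38,-0.15],"turn":[0,0,0.018],"claw":1},{"dp":[1,0.38,-0.15],"turn":[0,0,0.018],"claw":1}]'; python3 -c "
from h import *
s=arm.read_state(); print(w2b(s['position']))
plan(b2w(23,5,100),100.0)"
```

```text
clock: 8.65
position: [514.9, -96.7, 103.0]
tcp_rot: [179.9, -0.2, 100.6]
contact_force: [-0.4, -0.2, -0.9]
finger_gap: 25.1
[ -13.82835033 -136.25223251  103.0254384 ]
dp [0.7044 0.1911 0.0177] turn [ 0.0003 -0.0011  0.0033] dist 146.0057322705643
```

```bash
python3 -m pendant '[{"dp":[0.2,0.05,0],"turn":[0,0,0.003],"claw":1},{"dp":[0.4,0.1,0],"turn":[0,0,0.003],"claw":1},{"dp":[0.55,0.15,0],"turn":[0,0,0.003],"claw":1},{"dp":[0.68,0.19,0.01],"turn":[0,0,0.003],"claw":1},{"dp":[0.68,0.19,0.01],"turn":[0,0,0.003],"claw":1},{"dp":[0.68,0.19,0.01],"turn":[0,0,0.003],"claw":1},{"dp":[0.68,0.19,0.01],"turn":[0,0,0.003],"claw":1}]'; python3 - <<'E'
from h import *
s=arm.read_state(); print(w2b(s['position']),s['tcp_rot'])
p,d=arm.snapshot('wrist');cv2.imwrite('pics/w9.png',p[:,:,::-1]); np.savez('pics/w9.npz',pos=s['position'],rot=s['tcp_rot'],d=d)
E
```

```text
clock: 9.35
position: [527.6, 34.6, 100.7]
tcp_rot: [-179.9, 0.0, 99.4]
contact_force: [-0.6, -1.0, 0.5]
finger_gap: 25.0
[ 21.5610978  -9.181037  100.6950418] [-1.79922214e+02  4.42943174e-02  9.93738512e+01]
```

View pics/w9.png

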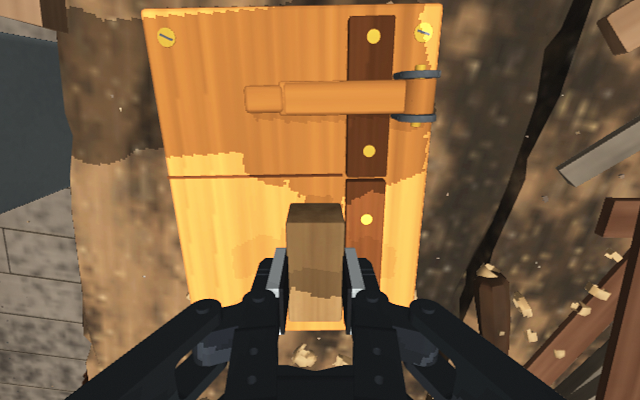

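Wrist: stop lies down at rows 82–114, fence front edge at col ~347, slot row 176. Refining the board pose with these.

```bash
python3 - <<'E'
from h import *
np.set_printoptions(suppress=True,precision=1)
p=cv2.imread('pics/w9.png'); 
c=p[0:240,230:450]; cv2.imwrite('pics/w9b.png',cv2.resize(c,None,fx=2.5,fy=2.5,interpolation=cv2.INTER_CUBIC))
s=np.load('pics/w9.npz'); st=dict(position=s['pos'],tcp_rot=s['rot'])
C=cam('wrist',st)
for q,z,n in [((141.5,10),18,'-85,125'),((441.5,4),18,'105,125'),((347,16),28,'45,116'),((346,176),28,'45,15'),((385,179),28,'73,15'),((284,114),41,'60y'),((345,113.5),41,'60y'),((168,177),18,'-85,15')]:
    print(n,w2b(ray(C,q,z)[0]))
E
```

```text
-85,125 [-85.1 122.3  18. ]
105,125 [101.4 123.4  18. ]
45,116 [ 42.1 115.7  28. ]
45,15 [43.6 16.7 28. ]
73,15 [71.  14.2 28. ]
60y [ 3.2 60.2 41. ]
60y [40.9 60.1 41. ]
-85,15 [-86.   14.7  18. ]
```

View pics/w9b.png

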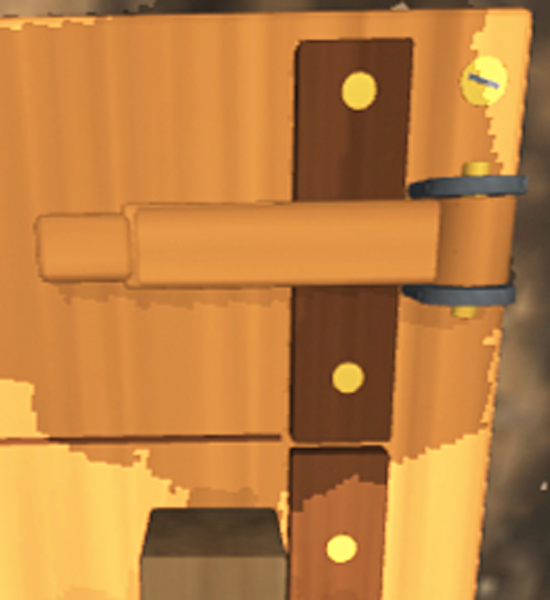

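```bash
python3 -m pendant '[{"dp":[0.02,0,0.1],"turn":[0,0,-0.004],"claw":1},{"dp":[0.04,0,0.2],"turn":[0,0,-0.004],"claw":1},{"dp":[0.05,0,0.3],"turn":[0,0,-0.004],"claw":1},{"dp":[0.05,0,0.3],"turn":[0,0,-0.004],"claw":1},{"dp":[0.05,0,0.3],"turn":[0,0,-0.004],"claw":1},{"dp":[0.05,0,0.3],"turn":[0,0,-0.004],"claw":1}]'; python3 -c "
from h import *
s=arm.read_state(); print(w2b(s['position']),s['tcp_rot'],s['contact_force'])"
```

```text
clock: 10.0
position: [527.2, 45.6, 42.3]
tcp_rot: [179.9, 0.0, 100.1]
contact_force: [0.0, -0.4, 0.2]
finger_gap: 25.4
[23.07711114  1.73663357 42.25822459] [1.79915951e+02 1.99775842e-02 1.00136349e+02] [ 0.04582934 -0.38216587  0.20206654]
```

```bash
python3 -m pendant '[{"dp":[0,0,0.02],"turn":[0,0,0],"claw":1},{"dp":[0,0,0.04],"turn":[0,0,0],"claw":1},{"dp":[0,0,0.04],"turn":[0,0,0],"claw":1},{"dp":[0,0,0.04],"turn":[0,0,0],"claw":1}]'; python3 -m pendant '[{"dp":[0,0,0.005],"turn":[0,0,0],"claw":1},{"dp":[0,0,0.01],"turn":[0,0,0],"claw":1},{"dp":[0,0,0.01],"turn":[0,0,0],"claw":1},{"dp":[0,0,0.01],"turn":[0,0,0],"claw":1}]'
```

```text
clock: 10.4
position: [526.4, 46.2, 33.3]
tcp_rot: [-180.0, 0.0, 100.2]
contact_force: [0.4, -0.3, -0.5]
finger_gap: 25.0
clock: 10.8
position: [526.6, 46.3, 32.2]
tcp_rot: [180.0, 0.0, 100.2]
contact_force: [-3.0, -1.1, 9.7]
finger_gap: 24.8
```

Touching the bed (9.7 N). Now ease off a little and slide toward the fence.

```bash
python3 -m pendant '[{"dp":[0,0.01,-0.004],"turn":[0,0,0],"claw":1},{"dp":[0,0.02,-0.004],"turn":[0,0,0],"claw":1},{"dp":[0,0.025,-0.004],"turn":[0,0,0],"claw":1},{"dp":[0,0.025,-0.004],"turn":[0,0,0],"claw":1}]'; python3 -m pendant '[{"dp":[0,0.01,0],"turn":[0,0,0],"claw":1},{"dp":[0,0.01,0],"turn":[0,0,0],"claw":1},{"dp":[0,0.01,0],"turn":[0,0,0],"claw":1}]'; python3 -c "
from h import *
s=arm.read_state(); print(w2b(s['position']),s['tcp_rot'],s['contact_force'])"
```

```text
clock: 11.2
position: [531.2, 47.0, 32.2]
tcp_rot: [-180.0, 0.0, 100.2]
contact_force: [-1.7, -0.1, 5.3]
finger_gap: 25.1
clock: 11.5
position: [533.0, 47.4, 32.2]
tcp_rot: [-180.0, 0.0, 100.2]
contact_force: [-3.5, -0.7, 5.8]
finger_gap: 25.0
[29.07556829  2.49035091 32.18363992] [-1.79952082e+02  1.32701889e-02  1.00197965e+02] [-3.4532735  -0.67588233  5.80087933]
```

```bash
python3 -m pendant '[{"dp":[0,0.01,0],"turn":[0,0,0],"claw":1},{"dp":[0,0.01,0],"turn":[0,0,0],"claw":1},{"dp":[0,0.01,0],"turn":[0,0,0],"claw":1}]'; python3 -c "
from h import *
s=arm.read_state(); print(w2b(s['position']),s['tcp_rot'],s['contact_force'])
p,d=arm.snapshot('wrist');cv2.imwrite('pics/w10.png',p[:,:,::-1])"
```

```text
clock: 11.8
position: [534.2, 47.6, 32.2]
tcp_rot: [-179.9, 0.0, 100.2]
contact_force: [-4.7, -0.6, 8.4]
finger_gap: 25.0
[30.3307777   2.4429258  32.21388267] [-1.79872041e+02  3.50394143e-02  1.00206673e+02] [-4.7351602  -0.57363146  8.44028241]
```

View pics/w10.png

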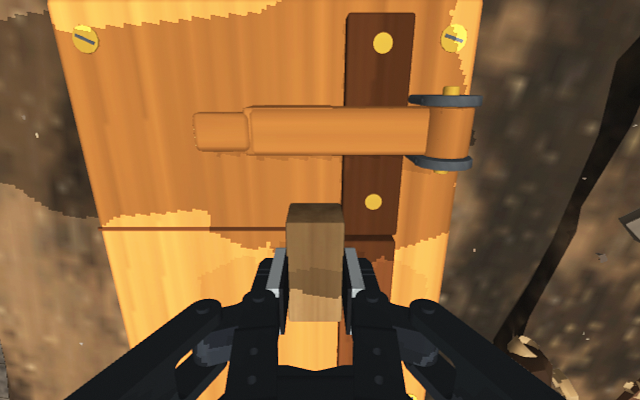

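```bash
python3 -m pendant '[{"dp":[0,0.01,-0.003],"turn":[0,0,0],"claw":1},{"dp":[0,0.01,-0.003],"turn":[0,0,0],"claw":1},{"dp":[0,0.01,-0.003],"turn":[0,0,0],"claw":1}]';  python3 -m pendant '[{"dp":[0,0.005,0],"turn":[0,0,0],"claw":1},{"dp":[0,0.005,0],"turn":[0,0,0],"claw":1},{"dp":[0,0.005,0],"turn":[0,0,0],"claw":1}]';python3 -c "
from h import *
s=arm.read_state(); print(w2b(s['position']),s['tcp_rot'],s['contact_force'])"
```

```text
clock: 12.15
position: [534.3, 47.6, 32.2]
tcp_rot: [-179.7, 0.1, 100.2]
contact_force: [-7.2, -1.8, 9.2]
finger_gap: 25.4
clock: 12.45
position: [534.4, 47.6, 32.2]
tcp_rot: [-179.6, 0.1, 100.2]
contact_force: [-11.2, -1.6, 12.7]
finger_gap: 25.0
[30.44980596  2.42000174 32.21999188] [-1.79556565e+02  7.88597453e-02  1.00226406e+02] [-11.1882424   -1.58802343  12.67270531]
```

Fence contact found at x≈30.4 in board frame. Easing and sliding along the fence to the stop.

```bash
python3 -m pendant '[{"dp":[0,-0.006,-0.004],"turn":[0,0,0],"claw":1},{"dp":[0.03,-0.006,-0.004],"turn":[0,0,0],"claw":1},{"dp":[0.06,-0.006,-0.004],"turn":[0,0,0],"claw":1},{"dp":[0.09,-0.006,-0.004],"turn":[0,0,0],"claw":1},{"dp":[0.12,-0.006,-0.004],"turn":[0,0,0],"claw":1},{"dp":[0.12,-0.006,-0.004],"turn":[0,0,0],"claw":1},{"dp":[0.12,-0.006,-0.004],"turn":[0,0,0],"claw":1}]';python3 -c "
from h import *
s=arm.read_state(); print(w2b(s['position']),s['tcp_rot'],s['contact_force'])
p,d=arm.snapshot('wrist');cv2.imwrite('pics/w11.png',p[:,:,::-1])"
```

```text
clock: 13.15
position: [530.0, 70.9, 32.3]
tcp_rot: [-179.7, 0.1, 100.2]
contact_force: [-6.0, -1.6, 0.5]
finger_gap: 25.2
[30.25249457 26.16270398 32.34220581] [-1.79672329e+02  6.34140823e-02  1.00219231e+02] [-6.00905066 -1.6146808   0.48725568]
```

View pics/w11.png

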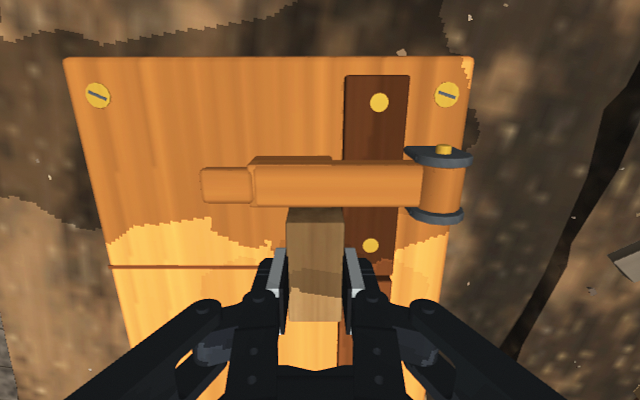

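Block front end is just short of the stop arm. Continuing in small steps.

```bash
python3 -m pendant '[{"dp":[0.01,0,0.001],"turn":[0,0,0],"claw":1},{"dp":[0.02,0,0.001],"turn":[0,0,0],"claw":1},{"dp":[0.02,0,0.001],"turn":[0,0,0],"claw":1}]'; python3 -m pendant '[{"dp":[0.005,0,0],"turn":[0,0,0],"claw":1},{"dp":[0.01,0,0],"turn":[0,0,0],"claw":1},{"dp":[0.01,0,0],"turn":[0,0,0],"claw":1}]'; python3 -m pendant '[{"dp":[0.005,0,0],"turn":[0,0,0],"claw":1},{"dp":[0.01,0,0],"turn":[0,0,0],"claw":1},{"dp":[0.01,0,0],"turn":[0,0,0],"claw":1}]';python3 -c "
from h import *
s=arm.read_state(); print(w2b(s['position']),s['tcp_rot'],s['contact_force'])"
```

```text
clock: 13.5
position: [529.6, 73.2, 32.3]
tcp_rot: [-179.7, 0.2, 100.1]
contact_force: [-5.2, -5.1, 2.8]
finger_gap: 25.1
clock: 13.8
position: [529.3, 74.8, 32.3]
tcp_rot: [-179.7, 0.2, 100.1]
contact_force: [-4.9, -6.1, 3.9]
finger_gap: 25.5
clock: 14.1
position: [529.1, 75.9, 32.3]
tcp_rot: [-179.6, 0.3, 100.1]
contact_force: [-5.9, -8.0, 4.3]
finger_gap: 24.7
[30.19936229 31.2592717  32.30776813] [-179.64321063    0.25306052  100.09493189] [-5.88619141 -8.01636033  4.30919565]
```

```bash
python3 -m pendant '[{"dp":[0.005,0.002,0],"turn":[0,0,0],"claw":1},{"dp":[0.01,0.002,0],"turn":[0,0,0],"claw":1},{"dp":[0.01,0.002,0],"turn":[0,0,0],"claw":1},{"dp":[0.01,0.002,0],"turn":[0,0,0],"claw":1}]'; python3 -m pendant '[{"dp":[0.005,0.002,0],"turn":[0,0,0],"claw":1},{"dp":[0.01,0.002,0],"turn":[0,0,0],"claw":1},{"dp":[0.01,0.002,0],"turn":[0,0,0],"claw":1},{"dp":[0.01,0.002,0],"turn":[0,0,0],"claw":1}]';python3 -c "
from h import *
s=arm.read_state(); print(w2b(s['position']),s['tcp_rot'],s['contact_force'])
p,d=arm.snapshot('wrist');cv2.imwrite('pics/w12.png',p[:,:,::-1])
p,d=arm.snapshot('scene');cv2.imwrite('pics/s12.png',cv2.resize(p[120:270,230:400,::-1],None,fx=4,fy=4))"
```

```text
clock: 14.5
position: [529.0, 76.0, 32.3]
tcp_rot: [-179.6, 0.4, 100.0]
contact_force: [-5.3, -11.5, 6.6]
finger_gap: 25.2
clock: 14.9
position: [529.1, 76.1, 32.3]
tcp_rot: [-179.5, 0.5, 100.0]
contact_force: [-6.4, -16.0, 8.9]
finger_gap: 24.7
[30.19525383 31.42279057 32.33792254] [-179.52974886    0.51540981   99.95520449] [ -6.42388    -16.03056482   8.85139866]
```

View pics/w12.png

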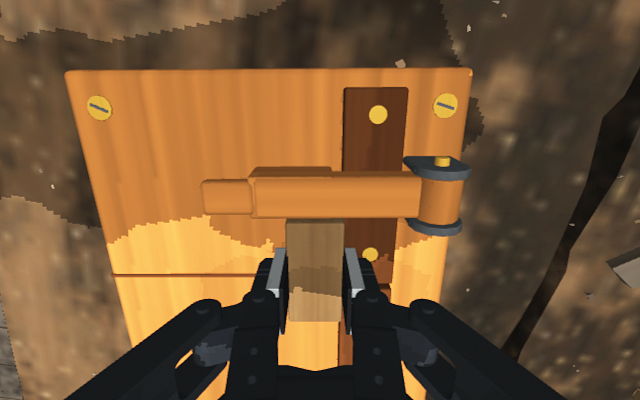

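View pics/s12.png

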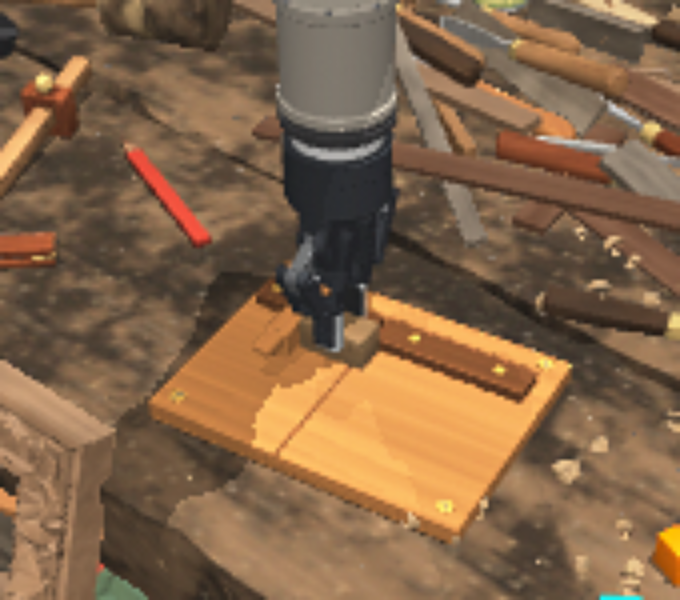

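Contact with the stop: y no longer advances (31.4) while force rises to 16 N. Firming up toward the fence and undoing the ~0.5° tool tilt.

```bash
python3 -c "
from h import *
s=arm.read_state();plan(s['position'],100.2)"
python3 -m pendant '[{"dp":[0.003,0.007,0],"turn":[0,0,0],"claw":1},{"dp":[0.003,0.012,0],"turn":[0,0,0],"claw":1},{"dp":[0.003,0.012,0],"turn":[0,0,0],"claw":1},{"dp":[0.003,0.012,0],"turn":[0,0,0],"claw":1}]';python3 -c "
from h import *
s=arm.read_state(); print(w2b(s['position']),s['tcp_rot'],s['contact_force'],w2b(np.r_[s['contact_force'][:2]+BT,0]));plan(s['position'],100.2)"
```

```text
dp [0. 0. 0.] turn [-0.0026  0.0028 -0.0014] dist 0.0
clock: 15.4
position: [529.2, 76.1, 32.3]
tcp_rot: [-179.3, 0.6, 99.9]
contact_force: [-12.7, -18.5, 17.1]
finger_gap: 24.8
[30.32436454 31.39568253 32.30376509] [-179.27797831    0.60971477   99.94514521] [-12.69600273 -18.48888438  17.09726371] [-15.72206019 -15.99512909   0.        ]
dp [0. 0. 0.] turn [-0.004   0.0034 -0.0014] dist 0.0
```

```bash
python3 -m pendant '[{"dp":[0.001,0.001,-0.001],"turn":[-0.004,0.0035,-0.0014],"claw":1},{"dp":[0.001,0.001,-0.001],"turn":[-0.004,0.0035,-0.0014],"claw":1},{"dp":[0.001,0.001,-0.001],"turn":[-0.004,0.0035,-0.0014],"claw":1},{"dp":[0.001,0.001,-0.001],"turn":[-0.004,0.0035,-0.0014],"claw":1}]';python3 -c "
from h import *
s=arm.read_state(); print(w2b(s['position']),s['tcp_rot'],s['contact_force'],w2b(np.r_[s['contact_force'][:2]+BT,0]));plan(s['position'],100.2)"
```

```text
clock: 15.8
position: [529.1, 76.1, 32.2]
tcp_rot: [-180.0, -0.0, 100.2]
contact_force: [-12.6, -19.5, 14.2]
finger_gap: 24.8
[30.2758057 31.4300299 32.182682 ] [-1.79970040e+02 -2.39318590e-02  1.00167852e+02] [-12.55607885 -19.4973047   14.17580834] [-15.75990512 -17.01250709   0.        ]
dp [0. 0. 0.] turn [-0.0002 -0.0001 -0.0002] dist 0.0
```

Tool is level, with 16 N on the fence and 17 N on the stop. Letting it settle and doing a visual check before handing in.

```bash
python3 -m pendant '[{"dp":[0,0,0],"turn":[0,0,0],"claw":1},{"dp":[0,0,0],"turn":[0,0,0],"claw":1},{"dp":[0,0,0],"turn":[0,0,0],"claw":1},{"dp":[0,0,0],"turn":[0,0,0],"claw":1},{"dp":[0,0,0],"turn":[0,0,0],"claw":1},{"dp":[0,0,0],"turn":[0,0,0],"claw":1},{"dp":[0,0,0],"turn":[0,0,0],"claw":1},{"dp":[0,0,0],"turn":[0,0,0],"claw":1}]';python3 - <<'E'
from h import *
s=arm.read_state(); print(w2b(s['position']),s['tcp_rot'],s['contact_force'],w2b(np.r_[s['contact_force'][:2]+BT,0]))
p,d=arm.snapshot('wrist');p=p[:,:,::-1];cv2.imwrite('pics/w13.png',cv2.resize(p[140:340,190:490],None,fx=2.6,fy=2.6,interpolation=cv2.INTER_CUBIC))
p,d=arm.snapshot('top');cv2.imwrite('pics/t13.png',p[:,:,::-1])
E
```

```text
clock: 16.6
position: [529.1, 76.2, 32.2]
tcp_rot: [-180.0, -0.0, 100.2]
contact_force: [-11.2, -19.3, 14.8]
finger_gap: 24.9
[30.28809258 31.45577765 32.17709506] [-1.79969445e+02 -2.43162266e-02  1.00164162e+02] [-11.15130323 -19.30699179  14.81234731] [-14.3434535  -17.06976385   0.        ]
```

View pics/w13.png

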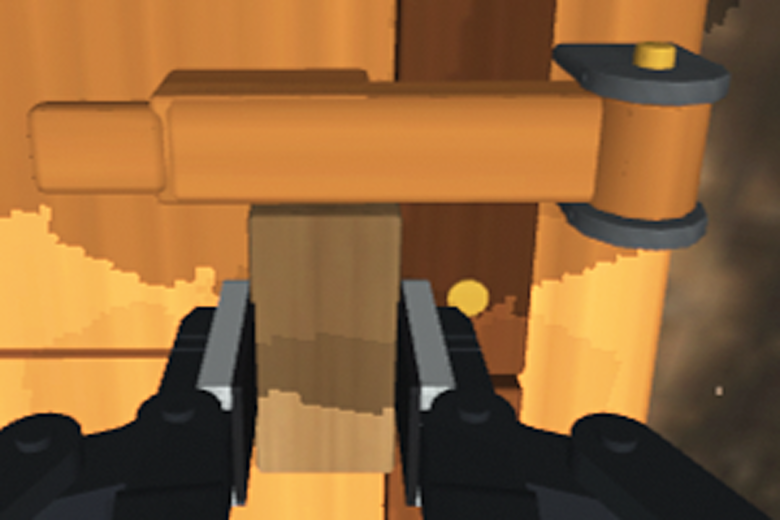

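View pics/t13.png

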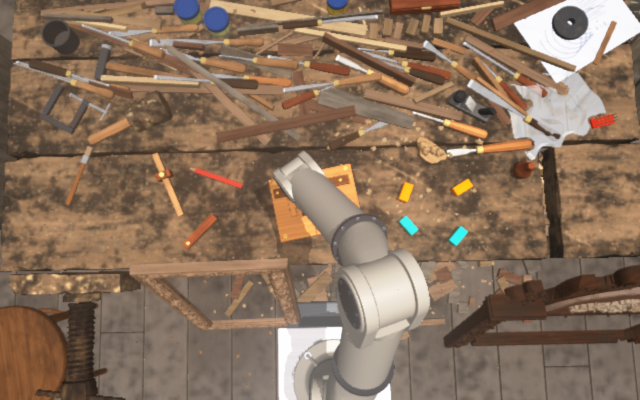

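The block sits flush against fence and foot, bystanders are unmoved in the top view, and forces are steady. Handing in.

```bash
python3 -c "
from rig import arm
print(arm.finish_job()); s=arm.read_state(); print(s['clock'],s['position'],s['contact_force'])"
```

```text
the job is handed in; nothing more can be done
None
the job is handed in; nothing more can be done
```

I flipped the stop down first. Then I gripped the walnut block across its width at 60 N, laid it on the bed, slid it along the fence to the stop's foot, and handed in at about 16.7 s while still pressing it there.

- **Last force check:** the push was about 14 N on the fence, 17 N on the stop's foot and 15 N down on the bed. It held steady for 0.8 s with the tool level to 0.1°.
- **Last pictures:** the stop lies level across the fence, with the block's end against the foot and its long side along the fence. The pencil, bevel, gauge, rosette and coloured look-alikes look unmoved.
- **Disagreements:** the top and wrist cameras differed by about 2–4 mm on the board's position, so I found the final fit by contact. The block met the stop about 1.5 mm earlier than the images predicted, probably because it sat slightly off-centre in the jaws. The measured jaw opening was 25 mm on the 27 mm block. No verdict was reported, and the state could not be read after handing in.

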